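# Weigh the plaster mould behind the pots

### The arm

A 6-joint arm with a two-finger parallel gripper is mounted at the origin on the work surface. World frame = base frame: x ahead of the robot, y to its left, z up, the work surface at z = 0. Lengths are in mm, angles in rad, forces in N, time in s.
With the tool pointing down it reaches from about 350 to 875 mm from the base axis. Payload 15.5 kg.
Tool frame: the origin (TCP) lies where the fingers leave the gripper's body, on its centre line; the fingertips stand 73 mm ahead of it and the grasp point (between the pads) lies 54 mm ahead of it (ctrl.tip_reach is the z of the fingertips in the tool frame, in mm); z points along the fingers, y is the line along which they close (so a half turn about z gives the same grasp; the last joint's range is limited). The gripper opens to 85 mm and grips with 20 to 120 N. Pads are 22 mm wide; open, the fingers measure 114 mm over their backs; the gripper's body (76 mm by 85 mm) begins 54 mm behind the grasp point. The pads swing forward as they close: fully open they stand 13 mm farther back than shut.
Start: joints at [1.02, 0.494, 1.345, -0, 1.302, -0.096], TCP at [274.548, 561.472, 303.877] pointing down, gripper open.
Joint ranges: [-2.91, 2.91], [-0.82, 2.16], [0.22, 2.67], [-1.22, 4.37], [0.12, 2.79], [-3.08, 3.08]. Speed limits (rad/s): [1.89, 1.89, 2.57, 3.01, 3.01, 3.01].

### API

Orientations are given as a unit quaternion [x, y, z, w].
In Python, from plant import ctrl, eoat, kin, sensors, eyes, sign_off gives the robot as it stands. Calls block until the motion is done:
- ctrl.move_pose(position, orientation): joint-space move of the TCP to a pose.
- ctrl.line_to(position, rot=None, v=150, force_limit=None): straight line of the TCP; rot=None keeps the orientation; v is the mean speed in mm/s. With force_limit (N) it stops when the force on the tool has changed by that much, and returns True; else False.
- ctrl.move_j(angles): joint-space move.
- eoat.let_go() and eoat.close(f_grip=None): open the fingers fully, or close them until they stop; f_grip is the grip in N (None keeps the last).
- ctrl.dwell(seconds).
- kin.inverse_kinematics(position, orientation): joint angles nearest the present ones, or None.
- sensors.read_state(): the state.
- eyes.get_image(name): name is "scene" or "top" or "wrist"; returns a dict with "image" (400x640x3 uint8, blue, green, red), "camera_matrix" (3x3 intrinsics, pixels), "D" ([k1, k2, p1, p2, k3] as OpenCV has them; the pictures are not rectified), "world_from_camera" (4x4, takes a point from camera to world coordinates). Camera axes: x right, y up, looking along -z (the intrinsics and any distortion apply to the point x, -y, -z); pixel columns grow to the right and rows downward; lengths in mm; the calibration is good to about 2 mm. A picture is of the moment at which its call begins. There is no depth.
A pose or a line that the arm cannot do raises ctrl.PlanningError and nothing moves.
- sign_off(): hands the job in; it is judged then, once.
The state is a dict: "clock": time; "qpos": joint angles; "dq": joint speeds; "joint_torque": joint torques, N m; "ee_pos": TCP position; "eef_rot": TCP orientation; "contact_force": force on the tool from outside, world axes, zero at the start; "wrist_torque": the same for the moment, N m; "grip_width": finger opening in mm; "gripper_force": force on a finger pad.
Only numpy, scipy, OpenCV 4.12 (cv2) and the standard library are available. Lean on these libraries where they do the work, as an engineer would, in place of code of your own. Each camera call takes 0.05 s, during which the arm holds its last target. There are 200 camera calls.

### The job

The plaster mould has to be weighed to see whether it is dry, but three bisque pots stand in front of it: first move all three pots to the empty wooden side board, leaving the mould where it is. Then lay the mould flat, hollows up, on the middle of the scale's pan, and only after that stand each pot back, upright and centred, on the very plaster disc it came from. Do not tip any pot over, and leave the glass tool jar where it is.

Things in the scene. Friction and masses are not known exactly. Their poses are not given: they have to be found in the camera images.
- tumbler: bisque tumbler, round, open at the top, 54 mm across at the rim tapering evenly to 43 mm at the foot, 105 mm high, wall 4 mm, 0.11 to 0.22 kg. Origin: centre of its underside, z up its axis.
- bottle: bisque bottle, round, 54 mm across up to 62 mm height, then narrowing to a straight neck 26 mm across from 84 mm height to the top at 115 mm, 0.14 to 0.28 kg. Origin: centre of its underside, z up its axis.
- square_vase: bisque vase, square, 46 by 46 mm, open at the top, 95 mm high, wall 5 mm, 0.14 to 0.28 kg. Origin: centre of its underside, x and y axes square to its sides (at the start along the disc row's axes, within 0.08 rad), z up.
- mould: white plaster press mould, a solid block 50 mm (its x) by 130 mm (its y) by 40 mm high with three shallow round hollows on top; lies on the plywood drying board (top 12 mm above the table) beyond the row of pots, its long side about along the row, 75 to 81 mm from the row's centre line. 0.21 to 0.42 kg. Origin: centre of its underside, z up.
- bat_tumbler: plain round white plaster disc, 72 mm across, 8 mm thick, fixed on the plywood drying board; the one on which the tumbler stands at the start (the three discs look alike; they lie in one row at 78 mm spacing, in an order that changes). Origin: centre of its underside, 12 mm above the table; its top is 8 mm above the origin. x axis: horizontal, from the row of discs towards the mould; y axis: along the row.
- bat_bottle: plain round white plaster disc, 72 mm across, 8 mm thick, fixed on the plywood drying board; the one on which the bottle stands at the start (the three discs look alike; they lie in one row at 78 mm spacing, in an order that changes). Origin: centre of its underside, 12 mm above the table; its top is 8 mm above the origin. x axis: horizontal, from the row of discs towards the mould; y axis: along the row.
- bat_square_vase: plain round white plaster disc, 72 mm across, 8 mm thick, fixed on the plywood drying board; the one on which the square vase stands at the start (the three discs look alike; they lie in one row at 78 mm spacing, in an order that changes). Origin: centre of its underside, 12 mm above the table; its top is 8 mm above the origin. x axis: horizontal, from the row of discs towards the mould; y axis: along the row.
- side_board: empty brown wooden board lying on the table to the left or right, 280 mm (its x) by 120 mm (its y), 12 mm thick, fixed. Origin: centre of its underside. The side area for the three pots, which fit in a line along its x.
- scale: kitchen scale to the other side, fixed: black case with a square steel pan 150 by 150 mm and a small display on its -x side. Origin: under the centre of the pan, at table height, x and y axes along the pan's sides; the pan's top is 28 mm above the origin.
- jar: glass jar with wooden tools in it, 72 mm across, 90 mm high, tools up to 160 mm, standing beyond the drying board; not part of the job. Origin: centre of its underside.
Mind the look-alikes: they are no part of the job. Leave any purple look-alike of the tumbler alone.

How it is judged (in metres and radians):
On the way, in this order (a step that is already met when the one before it is completed fails the run):
1. all three pots stand upright and released on the side board, the mould still in its place (within 30 mm) (x of tumbler in the frame of side_board between -0.14 and 0.14 m and y of tumbler in the frame of side_board between -0.06 and 0.06 m and z of tumbler in the frame of side_board between 0.006 and 0.018 m and angle between each of tumbler, bottle, square_vase's own z axis and vertical below 0.1 rad and linear speed of each of tumbler, bottle, square_vase below 0.03 m/s and contact force between the fingers and tumbler below 0.1 N and x of bottle in the frame of side_board between -0.14 and 0.14 m and y of bottle in the frame of side_board between -0.06 and 0.06 m and z of bottle in the frame of side_board between 0.006 and 0.018 m and contact force between the fingers and bottle below 0.1 N and x of square_vase in the frame of side_board between -0.14 and 0.14 m and y of square_vase in the frame of side_board between -0.06 and 0.06 m and z of square_vase in the frame of side_board between 0.006 and 0.018 m and contact force between the fingers and square_vase below 0.1 N and distance of mould from where it was at the start of the episode below 0.03 m), for 0.2 s.
2. the mould lies flat and released on the middle of the scale's pan, the pots still on the side board (horizontal distance between mould and scale below 0.015 m and z of mould in the frame of scale between 0.022 and 0.034 m and angle between each of mould, tumbler, bottle, square_vase's own z axis and vertical below 0.1 rad and linear speed of each of mould, tumbler, bottle, square_vase below 0.03 m/s and contact force between the fingers and mould below 0.1 N and x of tumbler in the frame of side_board between -0.14 and 0.14 m and y of tumbler in the frame of side_board between -0.06 and 0.06 m and z of tumbler in the frame of side_board between 0.006 and 0.018 m and contact force between the fingers and tumbler below 0.1 N and x of bottle in the frame of side_board between -0.14 and 0.14 m and y of bottle in the frame of side_board between -0.06 and 0.06 m and z of bottle in the frame of side_board between 0.006 and 0.018 m and contact force between the fingers and bottle below 0.1 N and x of square_vase in the frame of side_board between -0.14 and 0.14 m and y of square_vase in the frame of side_board between -0.06 and 0.06 m and z of square_vase in the frame of side_board between 0.006 and 0.018 m and contact force between the fingers and square_vase below 0.1 N), for 0.2 s.
At the end, for the whole second after the job is handed in: Each pot stands upright (within 0.1 rad), released and at rest on the disc it started on, its centre within 12 mm of the disc's; the mould lies flat, hollows up, released and at rest on the scale, its centre within 15 mm of the pan's centre (horizontal distance between tumbler and bat_tumbler below 0.012 m and z of tumbler in the frame of bat_tumbler between 0.003 and 0.013 m and angle between each of tumbler, bottle, square_vase, mould's own z axis and vertical below 0.1 rad and linear speed of each of tumbler, bottle, square_vase, mould below 0.03 m/s and contact force between the fingers and tumbler below 0.1 N and horizontal distance between bottle and bat_bottle below 0.012 m and z of bottle in the frame of bat_bottle between 0.003 and 0.013 m and contact force between the fingers and bottle below 0.1 N and horizontal distance between square_vase and bat_square_vase below 0.012 m and z of square_vase in the frame of bat_square_vase between 0.003 and 0.013 m and contact force between the fingers and square_vase below 0.1 N and horizontal distance between mould and scale below 0.015 m and z of mould in the frame of scale between 0.022 and 0.034 m and contact force between the fingers and mould below 0.1 N); the robot touches nothing.
It fails at once if a pot is tipped over (tilted beyond 0.6 rad) (angle between any of tumbler, bottle, square_vase's own z axis and vertical above 0.6 rad).
It fails at once if the glass jar is moved by more than 20 mm (distance of jar from where it was at the start of the episode above 0.02 m).
It also fails if it takes over 138 s, if anything falls off the work surface, if the arm or the gripper's body presses on something with over 40 N, if the wrist force passes 120 N, or if a joint passes its speed limit or range.

## Working session

There is one attempt and no reset: what is moved stays moved. The work goes in short steps, each a Python script; the robot and the scene stay as the last script left them, time stands still between calls to the robot, and variables do not carry over. Pictures are saved under pics/ and viewed, at most 14 in all, crops included, and the job is handed in when it is done.

```bash
ls; mkdir -p pics
python3 - <<'E'
from plant import *
import cv2,numpy as np
for n in("top","scene"):
    d=eyes.get_image(n); cv2.imwrite(f"pics/{n}0.png",d["image"]); print(n,d["camera_matrix"],d["D"],np.round(d["world_from_camera"],3))
print(sensors.read_state())
E
```

```text
pics
top [[376.05366612   0.         321.44709596]
 [  0.         376.05366612 198.97730322]
 [  0.           0.           1.        ]] [-0.03136033  0.          0.          0.          0.        ] [[ 5.00000e-03  9.89000e-01 -1.51000e-01  4.11013e+02]
 [-1.00000e+00  6.00000e-03  5.00000e-03  1.96600e+00]
 [ 6.00000e-03  1.51000e-01  9.89000e-01  9.46659e+02]
 [ 0.00000e+00  0.00000e+00  0.00000e+00  1.00000e+00]]
scene [[414.08945705   0.         318.7794582 ]
 [  0.         414.08945705 204.27176265]
 [  0.           0.           1.        ]] [0.02015601 0.         0.         0.         0.        ] [[ 2.600000e-01 -8.370000e-01  4.810000e-01  1.009959e+03]
 [ 9.650000e-01  2.200000e-01 -1.400000e-01 -1.302810e+02]
 [ 1.200000e-02  5.010000e-01  8.650000e-01  8.274540e+02]
 [ 0.000000e+00  0.000000e+00  0.000000e+00  1.000000e+00]]
{'clock': 0.1, 'qpos': array([ 1.02049128e+00,  4.94139214e-01,  1.34601880e+00,  3.44850289e-05,
        1.30249580e+00, -9.55084948e-02]), 'dq': array([ 0.00076251,  0.00062988, -0.00040699,  0.00023748, -0.0008782 ,
        0.00062263]), 'joint_torque': array([ 3.35075638e-03, -8.83577156e+01, -3.84569192e+01,  1.54374043e-04,
        5.04580486e-03, -1.86446016e-05]), 'ee_pos': array([274.4291142 , 561.28512178, 303.36560718]), 'eef_rot': array([ 2.25447972e-01,  9.74255064e-01, -4.97881040e-04, -1.84129370e-04]), 'contact_force': array([ 0.92086678, -0.09827108,  0.78879678]), 'wrist_torque': array([-0.01370927,  0.03224985,  0.01024163]), 'gripper_force': 0.0, 'grip_width': 85.38727808226834}
```

View pics/top0.png

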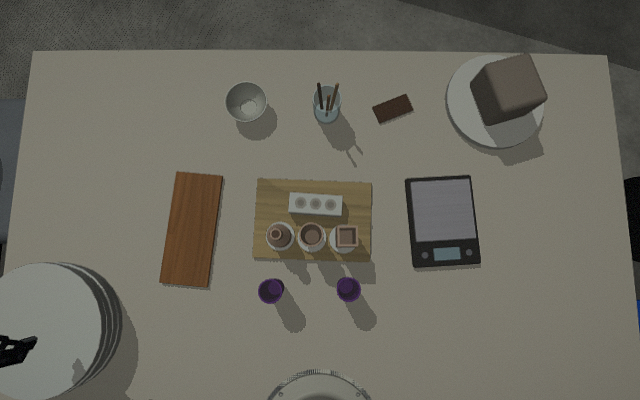

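View pics/scene0.png

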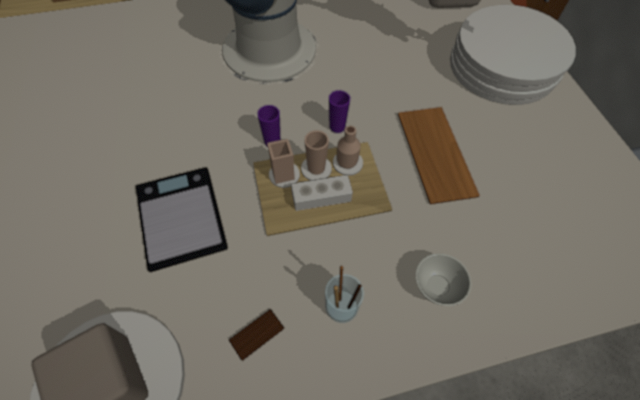

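Top view: the drying board is at about (255–372, 180–262), with bottle, tumbler and vase left to right. The mould is behind them, the side board is at left, the scale at right, and the purple look-alikes are in front. I'll enlarge the picture for accurate pixels.

```bash
cat > h.py <<'E'
import numpy as np, cv2
from scipy.spatial.transform import Rotation as R
def ray(d,uv):
    p=cv2.undistortPoints(np.array(uv,float).reshape(-1,1,2),d["camera_matrix"],np.array(d["D"],float)).reshape(-1,2)
    T=np.array(d["world_from_camera"]); v=np.c_[p[:,0],-p[:,1],-np.ones(len(p))]@T[:3,:3].T
    return T[:3,3],v
def px2w(d,uv,z):
    o,v=ray(d,uv); t=(z-o[2])/v[:,2]; return (o+v*t[:,None])[:,:2]
def w2px(d,P):
    T=np.linalg.inv(np.array(d["world_from_camera"])); c=np.atleast_2d(P)@T[:3,:3].T+T[:3,3]
    c=c*[1,-1,-1]; return cv2.projectPoints(c,np.zeros(3),np.zeros(3),d["camera_matrix"],np.array(d["D"],float))[0].reshape(-1,2)
def down(yaw): # closing axis (tool y) at angle yaw in world xy
    y=np.array([np.cos(yaw),np.sin(yaw),0]); z=np.array([0,0,-1.]); return R.from_matrix(np.c_[np.cross(y,z),y,z]).as_quat()
E
python3 - <<'E'
from plant import *
import cv2,pickle
ds={n:eyes.get_image(n) for n in("top","scene")}; pickle.dump(ds,open("d0.pkl","wb"))
t=ds["top"]["image"]; a=cv2.resize(t[165:290,250:380],None,fx=4.6,fy=4.6,interpolation=cv2.INTER_CUBIC)
cv2.imwrite("pics/a.png",a)
b=cv2.resize(t[165:295,155:230],None,fx=4.5,fy=4.5,interpolation=cv2.INTER_CUBIC);c=cv2.resize(t[165:295,400:485],None,fx=4.5,fy=4.5,interpolation=cv2.INTER_CUBIC)
cv2.imwrite("pics/b.png",cv2.hconcat([b,c]))
print(a.shape,b.shape,c.shape)
E
```

```text
(575, 598, 3) (585, 338, 3) (585, 382, 3)
```

View pics/a.png

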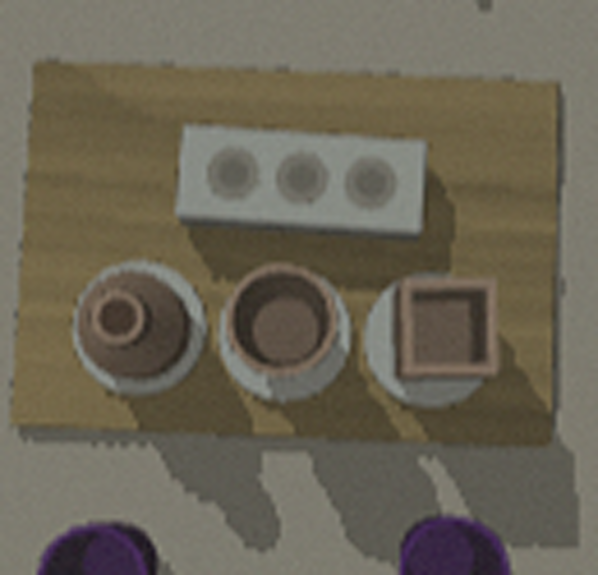

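View pics/b.png

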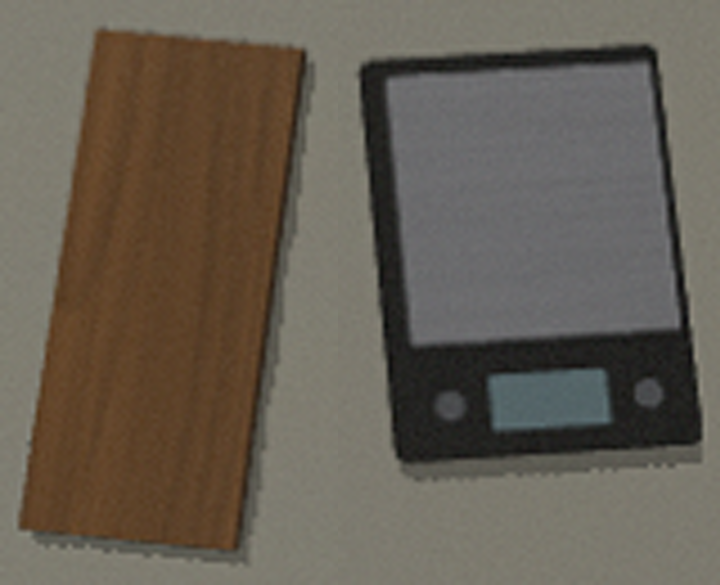

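Read from the crops (a: scale 4.6, offset 250,165; b: scale 4.5):
- **Disc centres:** (139,327), (285,335), (432,341).
- **Pot tops:** bottle (118,317), tumbler (281,319), vase (448,328).
- **Mould centre:** (302,180).

Next I'll convert these to world positions.

Run:
```python
from h import *; import pickle
d=pickle.load(open("d0.pkl","rb"))["top"]; np.set_printoptions(precision=1,suppress=True)
f=lambda p,s,ox,z: px2w(d,(np.array(p,float)+.5)/s-.5+[ox,165],z)
bats=f([(139.5,327),(285.5,335),(432,341)],4.6,250,20)
print("bats",bats,np.linalg.norm(np.diff(bats,axis=0),axis=1),"dir",np.arctan2(*(bats[0]-bats[2])[::-1]))
print("bottle",f([(118.5,317)],4.6,250,135),"tumbler",f([(281.5,319.5)],4.6,250,125))
def box(n,p,*a):
    q=f(p,*a); e=np.diff(np.r_[q,q[:1]],axis=0); print(n,q.mean(0),"len",np.linalg.norm(e,axis=1),"ang",np.arctan2(e[:,1],e[:,0]))
box("vase",[(400,276),(497,278),(498,378),(401,379)],4.6,250,115)
box("mould",[(184,124),(427,142),(419,236),(177,217)],4.6,250,52)
box("side",[(97,29),(305,48),(238,550),(20,528)],4.5,155,12)
box("pan",[(386-338,74),(652-338,62),(682-338,332),(410-338,346)],4.5,400,28)
print("purple",px2w(d,[(271,283),(348,282)],105))
print("jar",px2w(d,[(327,113)],0))
```

```text
bats [[460.6  98.7]
 [456.8  20.7]
 [454.  -57.5]] [78.1 78.3] dir 1.5286221929641663
bottle [[459.1  96.6]] tumbler [[458.9  20.5]]
vase [456.1 -59.6] len [46.8 47.8 46.4 49.3] ang [-1.6 -3.1  1.6  0. ]
mould [536.2  12.3] len [127.8  49.7 126.3  49.2] ang [-1.6  3.1  1.5 -0.1]
side [479.6 320.9] len [119.3 278.5 120.  278.4] ang [-1.7  3.1  1.5 -0.1]
pan [ 526.8 -303.4] len [149.8 150.2 149.7 150.4] ang [-1.5 -3.1  1.6  0.1]
purple [[352.5 107.3]
 [355.5 -61.6]]
jar [[785.5 -16.5]]
```

```bash
cat >> h.py <<'E'
from plant import *
import pickle
d0=pickle.load(open("d0.pkl","rb"))["top"]
def _f(p,s,ox,z): return px2w(d0,(np.array(p,float)+.5)/s-.5+[ox,165],z)
def _yaw(q): # corners TL,TR,BR,BL in top view -> angle of x axis, nearest 0
    v=(q[0]+q[1]-q[2]-q[3])/2; w=(q[0]+q[3]-q[1]-q[2])/2
    return np.arctan2(v[1],v[0]), np.arctan2(w[1],w[0])-np.pi/2
_s=_f([(97,29),(305,48),(238,550),(20,528)],4.5,155,12); SIDE=_s.mean(0); SY=_yaw(_s)[0]
_p=_f([(48,74),(314,62),(344,332),(72,346)],4.5,400,28); PAN=_p.mean(0); PY=np.mean(_yaw(_p))
_m=_f([(184,124),(427,142),(419,236),(177,217)],4.6,250,52); MOULD=_m.mean(0); MY=_yaw(_m)[1]
ROW=-0.042
BAT=dict(bottle=(460.6,98.7),tumbler=(456.8,20.7),square_vase=(454.,-57.5))
POT=dict(bottle=(459.1,96.9),tumbler=(458.5,20.5),square_vase=(456.1,-59.))
GH=dict(bottle=100,tumbler=72,square_vase=70) # grasp height above the foot
SX=dict(bottle=90,tumbler=0,square_vase=-90)
def slot(n): return SIDE+SX[n]*np.array([np.cos(SY),np.sin(SY)])
def goto(xy,z,yaw):
    q=down(yaw); a=kin.inverse_kinematics([*xy,z],q); b=kin.inverse_kinematics([*xy,z],down(yaw+np.pi))
    cur=sensors.read_state()["qpos"]; c=[(np.abs(np.array(j)-cur).max(),o) for j,o in((a,q),(b,down(yaw+np.pi))) if j is not None]
    ctrl.move_pose([*xy,z],min(c,key=lambda t:t[0])[1])
def pick(xy,zfoot,gh,yaw,grip=40,lift=130):
    z=zfoot+gh+54; goto(xy,z+lift,yaw); ctrl.line_to([*xy,z],v=200); eoat.close(grip)
    s=sensors.read_state(); print("pick w=%.1f f=%.1f"%(s["grip_width"],s["gripper_force"])); ctrl.line_to([*xy,z+lift],v=200)
def place(xy,zfoot,gh,yaw,lift=130):
    z=zfoot+gh+54; goto(xy,z+lift,yaw); s=sensors.read_state(); print("held w=%.1f"%s["grip_width"])
    ctrl.line_to([*xy,z+5],v=200); hit=ctrl.line_to([*xy,z-3],v=20,force_limit=5)
    s=sensors.read_state(); print("placed hit",hit,"dz=%.1f"%(s["ee_pos"][2]-z)); eoat.let_go()
    ctrl.line_to([*xy,z+lift],v=200); print("t=%.1f"%sensors.read_state()["clock"])
def look(n,name,crop=None,s=1):
    d=eyes.get_image(n); im=d["image"]
    if crop: im=im[crop[1]:crop[3],crop[0]:crop[2]]
    cv2.imwrite("pics/"+name,cv2.resize(im,None,fx=s,fy=s,interpolation=cv2.INTER_CUBIC))
E
python3 - <<'E'
from h import *
print(SY,PY,MY,SIDE,PAN,MOULD,[slot(n) for n in SX])
n="tumbler"
s=sensors.read_state(); ctrl.line_to([*s["ee_pos"][:2],400],v=200)
pick(POT[n],20,GH[n],ROW); place(slot(n),12,GH[n],SY+np.pi/2)
look("top","t1.png",(150,160,400,310),3)
E
```

```text
-0.0887829699100629 0.05483224754031661 -0.07097601727746672 [479.63332893 320.85568018] [ 526.7615641  -303.42499694] [536.15962833  12.2949813 ] [array([569.27885315, 312.87570612]), array([479.63332893, 320.85568018]), array([389.9878047 , 328.83565425])]
pick w=50.5 f=37.2
held w=51.0
placed hit True dz=0.9
t=8.5
```

View pics/t1.png

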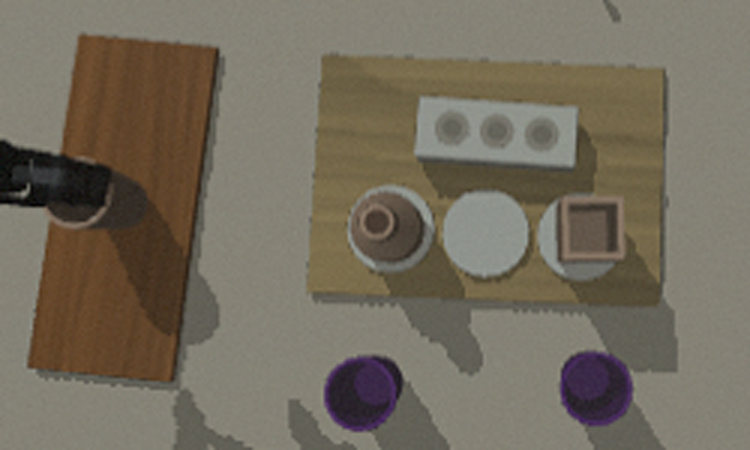

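The tumbler stands on the side board. Its empty disc is at crop (486,234), which agrees with the estimate. Next come the bottle and the vase.

Run:
```python
from h import *
for n in("bottle","square_vase"):
    pick(POT[n],20,GH[n],ROW+(.025 if n[0]=="s" else 0)); place(slot(n),12,GH[n],SY+np.pi/2)
goto((536,12),300,MY)
look("top","t2.png",(130,160,430,310),2.5)
look("scene","s2.png",(120,60,520,330),1.9)
```

```text
pick w=25.7 f=37.5
held w=25.3
placed hit True dz=0.3
t=15.4
pick w=46.3 f=38.9
held w=45.8
placed hit True dz=0.6
t=22.8
```

View pics/t2.png

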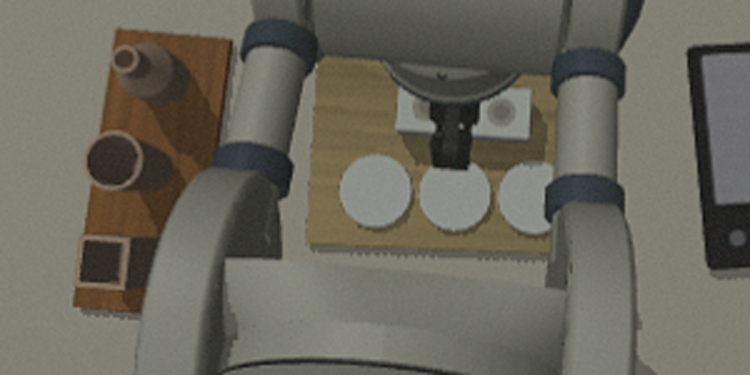

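View pics/s2.png

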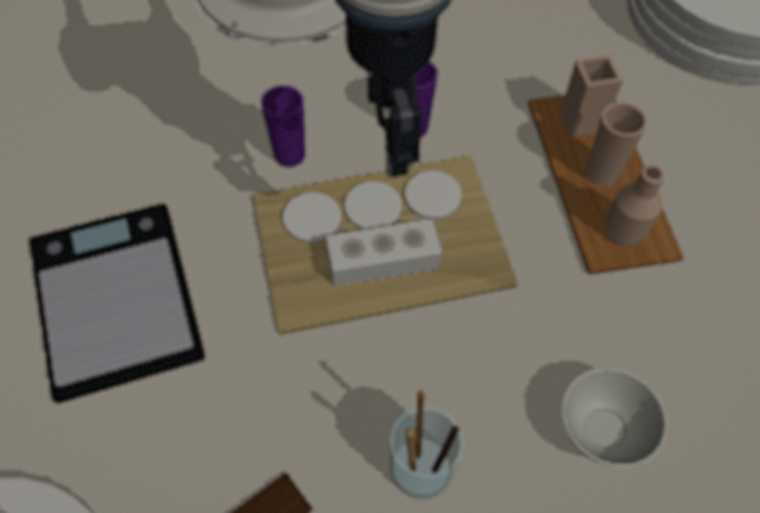

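All three pots stand on the board and the mould hasn't moved. Now the mould.

Run:
```python
from h import *
pick(MOULD,12,32,MY,grip=70); place(PAN,28,32,PY)
goto((500,0),350,0)
look("top","t3.png",(300,150,500,290),3)
look("scene","s3.png",(120,60,520,330),1.9)
```

```text
pick w=48.9 f=71.7
held w=48.8
placed hit True dz=1.3
t=30.2
```

View pics/t3.png

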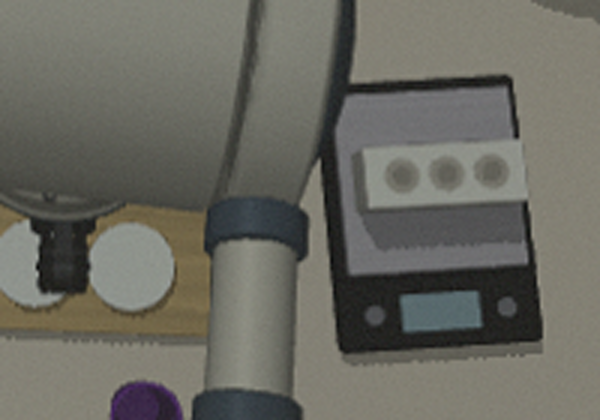

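View pics/s3.png

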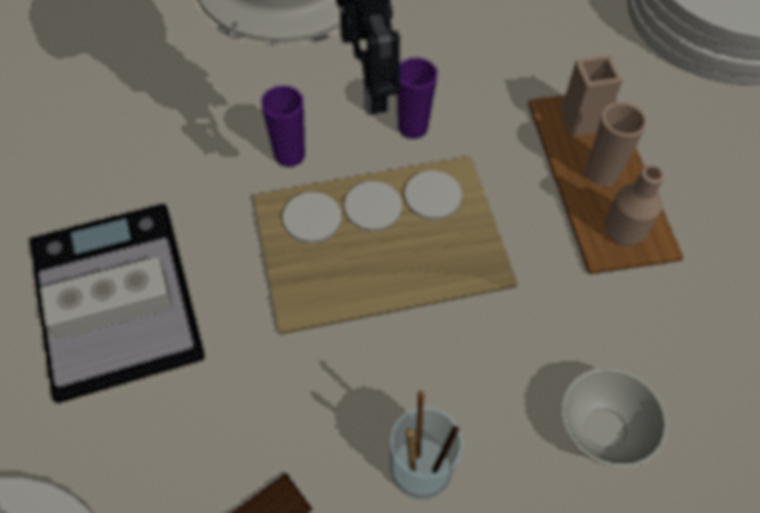

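The mould lies flat on the pan. Its top-face corners are at crop (363,147), (523,139), (525,201), (364,210). I'll compare its centre with the pan's.

Run:
```python
from h import *
g=lambda p:(np.array(p,float)+.5)/3-.5+[300,150]
q=px2w(d0,g([(363,147),(523,139),(525,201),(364,210)]),68)
m=px2w(d0,g([(402,175),(446,173),(491,171)]),68)
print(q.mean(0),m.mean(0),PAN,q.mean(0)-PAN)
```

```text
[ 526.00855742 -301.64914663] [ 526.90609662 -303.57455913] [ 526.7615641  -303.42499694] [-0.75300668  1.7758503 ]
```

The mould's centre is within 2 mm of the pan's, so the pots can go back.

Run:
```python
from h import *
for n in("tumbler","bottle","square_vase"):
    pick(slot(n),12,GH[n],SY+np.pi/2); place(BAT[n],20,GH[n],ROW)
s=sensors.read_state(); ctrl.line_to([*s["ee_pos"][:2],380],v=200); goto((280,460),400,0)
look("top","t4.png",(250,165,380,290),4.6)
look("scene","s4.png",(120,60,520,330),1.9)
```

```text
pick w=50.8 f=37.1
held w=50.7
placed hit True dz=1.0
t=38.3
pick w=24.9 f=37.2
held w=25.6
placed hit True dz=0.3
t=45.4
pick w=46.1 f=39.1
held w=45.8
placed hit True dz=0.5
t=52.2
```

View pics/t4.png

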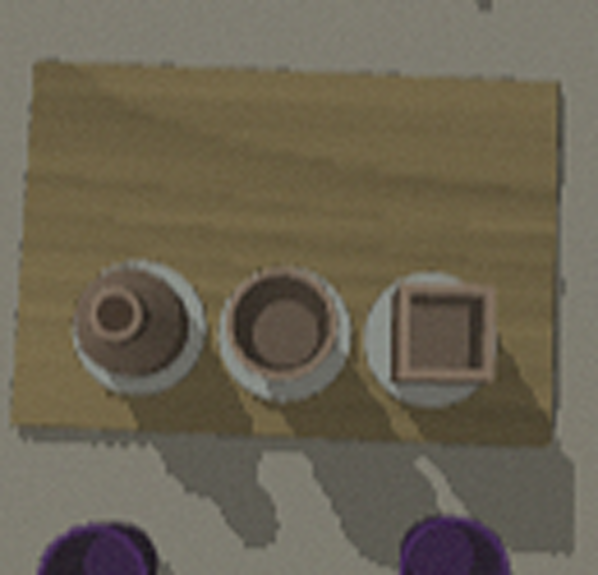

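View pics/s4.png

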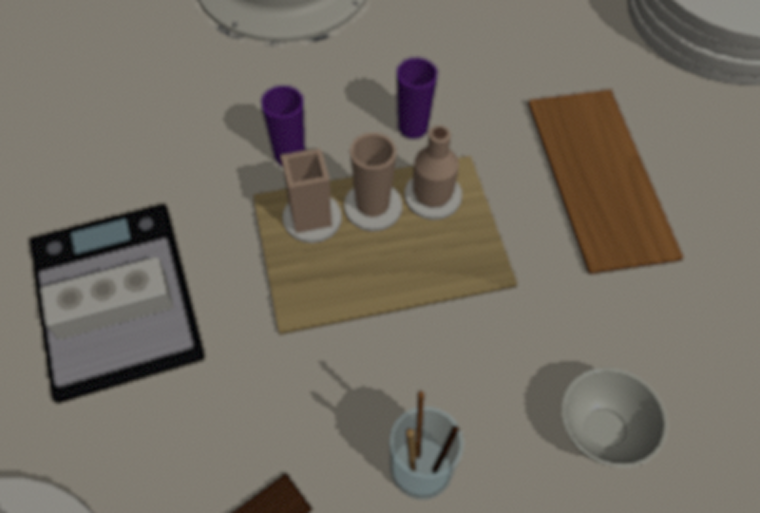

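Each pot is upright on its own disc, with tops at crop (117,313), (282,325) and (444,332), a few mm from centre at most. The mould is still on the pan.

```bash
python3 -c "
from plant import sign_off; print(sign_off())"
```

```text
the job is handed in; nothing more can be done
None
```

I handed the job in: the mould lies flat, hollows up, about 2 mm from the pan's centre, and each pot is back upright on its own disc within a few mm of centre by the last pictures; no verdict was returned.

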